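# Clamp a bottle with the fold-out crank

## Task

Clamp the white bottle in the crank-operated bottle clamp. First slide the spindle lock's grip fully to its end stop, towards the bottle; then tip the folded crank handle all the way up to its upright working position (pressing its heel paddle lifts it part of the way; push it on to its stop); then crank clockwise until the moving jaw holds the bottle firmly against the V jaw, stopping when you feel the crank stiffen rather than forcing it. Leave the bottle clamped and upright, the lock open and the handle standing up, and do not disturb the other things on the bench.

Things in the scene. Friction and masses are not known exactly. Their poses are not given: they have to be found in the camera images.
- clamp: Grey and aluminium bottle clamp, fixed to the bench. Origin on the bench surface under the vertical crank axis; its x axis points away from the robot, its rail runs to its -y (right). Base plate x -55..55, y -275..60 mm, 12 mm thick. Gearbox 100 x 100 mm about the axis, top at z = 85 mm. In front of it a ledge (x -130..-46, y +-45 mm, top z = 45 mm) carries the spindle lock.
- lock (a joint): Spindle lock slide, 0 = locked to 0.025 m = open at its end stop; it moves to the clamp's -y, friction about 3 N. While it is locked (below about 0.015) a tooth in the gearbox stops the crank at about +-0.35 rad.
- lock_grip (a point): Middle of the lock's upright black grip, 22 (x) x 12 (y, the direction of sliding) x 30 mm high, top at z = 77 mm.
- crank (a joint): Crank angle, positive clockwise seen from above. At 0 the crank arm points from the crank axis to the clamp's +y (left). Friction about 0.28 N m (3.7 N at the handle); with the lock open it turns from -0.6 to 8 rad. Each radian clockwise moves the jaw 8 mm towards the V jaw; each 10 N of clamping adds about 1 N at the handle, so a firm 20 to 40 N is felt as 2 to 4 N more drag. The drive is self-locking up to about 35 N on the jaw.
- handle (a joint): Hinge of the crank handle: 0 = folded flat, pointing inwards along the crank arm; pi/2 = upright; stop at 1.60. It stays where it is left (friction about 0.06 N m). The hinge axis is level, square to the arm.
- handle_hinge (a point): Hinge of the handle, on the crank arm 75 mm from the crank axis, 122 mm above the bench. Folded, the handle's grip lies sunk between the two side walls of the channel-shaped arm (30 mm wide over the walls, walls 124 mm high above the bench, ears at the hinge to 130 mm, ending 82 mm from the crank axis).
- paddle (a point): Middle of the upper face of the ribbed heel paddle, 20 mm outboard of the hinge when folded (95 mm from the crank axis) and 125 mm above the bench; the paddle is 26 mm wide and reaches from 10 to 30 mm from the hinge, 6 mm thick, and is rigid with the handle: pressing it down some 18 mm or more tips the grip up by 45 degrees or so. With the handle upright the paddle points down.
- handle_grip (a point): Middle of the handle's round black grip sleeve, 45 mm from the hinge along the handle; 18 mm in diameter, reaches from 13 to 72 mm from the hinge, spins freely on the handle.
- jaw: Moving jaw, 70 mm wide, up to 78 mm above the bench, carrying a round 48 mm rubber pad on a stiff thread. Origin at bench height below the middle of the steel block's face, which looks to the clamp's -y. The pad's face stands 5 to 15 mm in front of that face: it is screwed out differently each time and is not reported, so contact must be felt or seen. The rubber gives about 1 mm per 40 N.
- vjaw: Fixed V jaw at the far end of the rail (it is set differently each time). Origin on the base plate, on the axis that the bottle has when it sits in the V; the V opens to +y. When the bottle is clamped the pad's face is 35.5 mm from this point.
- bottle_mid (a point): Middle of the white plastic bottle, 71 mm in diameter, 146 mm high, open, standing loose on the base plate between the jaws; z along its axis. Its top is 158 mm above the bench.
- tape: Bystander: roll of tape, 72 mm, 19 mm high, lying flat; origin underneath.
- reagent: Bystander: small brown bottle, 48 mm, 93 mm high; origin underneath.
- petri: Bystander: petri dish, 91 mm, 15 mm high; origin underneath.
- cup: Bystander: small clear beaker, 76 mm, 86 mm high; origin underneath.
- forceps: Bystander: steel forceps, 127 mm long, lying flat; origin underneath.
- scoop: Bystander: white scoop, 128 mm long, lying flat; origin underneath.
Mind the look-alikes: they are no part of the job. What is shaped like the part that bears bottle_mid but blue, green or red is not meant.

How it is judged (in metres and radians):
On the way, in this order (a step that is already met when the one before it is completed fails the run):
1. the spindle lock is slid to its open end stop (value of joint lock above 0.0225 m), for 0.1 s.
2. the crank handle stands upright in its working position (value of joint handle above 1.4 rad), for 0.2 s.
3. the moving jaw presses the bottle into the V jaw (contact force between each of jaw, vjaw and bottle above 8 N), for 0.2 s.
At the end, for the whole second after the job is handed in: The bottle stands upright (within 0.08 rad), pressed by both jaws with more than 8 N, at rest; the lock is open (over 21.5 of its 25 mm) and the handle still stands up (over 1.35 rad) (all of step 3 and angle between bottle_mid's own z axis and vertical below 0.08 rad and value of joint lock above 0.0215 m and value of joint handle above 1.35 rad and velocity of joint crank between -0.05 and 0.05 rad/s and linear speed of bottle below 0.01 m/s); the robot touches nothing.
It fails at once if the bottle is crushed: over 120 N from the jaw (contact force between jaw and bottle above 120 N).
It fails at once if a bystander is moved by more than 20 mm (distance of any of tape, reagent, petri, cup, forceps, scoop from where it was at the start of the episode above 0.02 m).
It also fails if it takes over 70 s, if anything falls off the work surface, if the arm or the gripper's body presses on something with over 40 N, if the wrist force passes 120 N, or if a joint passes its speed limit or range.

## Robot

A 7-joint arm with a two-finger parallel gripper is mounted at the origin on a cart in front of the work surface, level with it; the furniture and walls round the work are solid. World frame = base frame: x ahead of the robot, y to its left, z up, the work surface at z = 0. Lengths are in mm, angles in degrees, forces in N, time in s.
With the tool pointing down it reaches from about 425 to 825 mm from the base axis. Payload 3.6 kg.
Tool frame: the origin (TCP) lies midway between the tips of the shut fingers; the grasp point (between the pads) lies 19 mm behind it (bot.grip_depth is the distance from the TCP to the grasp point, in mm); z points along the fingers, y is the line along which they close (so a half turn about z gives the same grasp; the last joint's range is limited). The gripper opens to 85 mm and grips with 20 to 120 N. Pads are 22 mm wide; open, the fingers measure 114 mm over their backs; the gripper's body (76 mm by 85 mm) begins 54 mm behind the grasp point. The pads swing forward as they close: fully open they stand 13 mm farther back than shut.
Start: joints at [-70.732, 35.231, -0.722, 81.555, 0.464, 63.22, -2.315], TCP at [230.646, 607.672, 231.297] pointing down, gripper open.
Joint ranges: [-178.69, 178.69], [-17.37, 117.87], [-77.05, 75.6], [15.02, 138.74], [-78.02, 258.01], [0.78, 113.62], [-162.83, 162.83]. Speed limits (degrees/s): [159.86, 159.86, 180, 180, 180, 180, 180].

## Interface

Orientations are given as [roll, pitch, yaw] about the fixed x, y, z axes, in that order (R = Rz(yaw) Ry(pitch) Rx(roll)).
In Python, from bench import bot, viewer, hand_in gives the robot as it stands.
- The arm moves only by the tool apply_moves, never from a script. Its argument "steps" is a list of rows, each a list of 6 numbers: the shift along the tool's x, y, z in cm, then the turn, a rotation vector about the tool's x, y, z in rad. In form: [[tx, ty, tz, rx, ry, rz], ...]. A call has 1 to 10 rows; each row shifts and turns the commanded pose from where the row before left it, along the tool's axes as they then stand; what a row does not reach is not made up. A row lasts 1/12 s, in which the tool goes at most 41.7 mm and 7.16 degrees, less where a joint would pass 70% of its speed; a pose out of reach is approached as far as the arm can. A call with a gripper value outside its range is refused whole. "hand" is the opening, from 0 (shut) to 1 (fully open), set as the call begins (left out, the last holds). The fingers move at their own pace and stop on an object; the grip force is fixed at half the most. Time passes only in rows, so rows that do not move let the fingers close. It gives the time, the measured TCP pose, the force, the opening and the grip force at its end, in the units of the state.
- bot.get_state(): the state, without advancing time (a new reading comes with each control period).
- viewer.grab_frame(name): name is "scene" or "top"; returns a dict with "frame" (384x512x3 uint8, blue, green, red), "z_map" (384x512 float32, mm along the optical axis (not along the pixel's ray), 0 where there is no reading), "fovy" (degrees; the focal length in pixels is half the picture's height over the tangent of half this angle, whatever the lens; pixels are square), "cx", "cy" (the principal point, pixels), "dist_coeffs" ([k1, k2, p1, p2, k3] as OpenCV has them; the pictures are not rectified), "R" (3x3) and "t" (3): a world point X has camera coordinates R X + t. Camera axes: x right, y down, z forward; pixel columns grow to the right and rows downward; lengths in mm; the calibration is good to about 2 mm. A picture is of the moment at which its call begins.
- hand_in(): hands the job in; it is judged then, once.
The state is a dict: "time_s": time; "qpos": joint angles; "qvel": joint speeds; "joint_torque": joint torques, N m; "tool_pos": TCP position; "orientation": TCP orientation; "wrist_force": force on the tool from outside, world axes, zero at the start; "ft_torque": the same for the moment, N m; "finger_gap": finger opening in mm; "grip_force": force on a finger pad.
Only numpy, scipy, OpenCV 4.12 (cv2) and the standard library are available. Lean on these libraries where they do the work, as an engineer would, in place of code of your own. Each camera call takes 0.05 s, during which the arm holds its last target. There are 200 camera calls.

## Working session

There is one attempt and no reset: what is moved stays moved. The work goes in short steps, Python scripts to look and compute and a tool call to move; the robot and the scene stay as the last step left them, time stands still between calls to the robot, and variables do not carry over. Pictures are saved under pics/ and viewed, at most 10 in all, crops included, and the job is handed in when it is done.

Besides the shell and the picture viewer there is one more tool, called after ">>>" as name([rows], argument=value, ...), one row to a line, values as JSON. apply_moves: Moves the arm, as the interface text tells. Its arguments: {"type":"object","properties":{"steps":{"type":"array"},"hand":{"type":"number"}},"required":["steps"]}

```bash
mkdir -p pics; python3 - <<'E'
from bench import bot, viewer
import cv2,numpy as np
s=bot.get_state();print(s['time_s'],s['tool_pos'],s['orientation'],s['finger_gap'])
for n in("scene","top"):
    f=viewer.grab_frame(n);cv2.imwrite(f"pics/{n}0.png",f["frame"]);np.save(f"{n}0.npy",f,allow_pickle=True)
    print(n,f["fovy"],f["cx"],f["cy"],f["dist_coeffs"],np.round(f["R"],3).tolist(),f["t"])
E
```

```text
0.0 [230.38931838 606.98006556 230.10837223] [-1.79850104e+02  1.55927445e-03  1.59216987e+02] 85.38586598589752
scene 45.063968447991755 252.12021033552753 191.01556072633585 [-0.14340748  0.          0.          0.          0.        ] [[0.615, -0.789, -0.003], [-0.392, -0.302, -0.869], [0.684, 0.535, -0.495]] [-439.71844207  284.22376466  971.39662693]
top 49.87925472788657 262.93294095576186 193.32571236571576 [-0.02396793  0.          0.          0.          0.        ] [[-0.023, -1.0, 0.015], [-0.997, 0.022, -0.073], [0.073, -0.017, -0.997]] [-130.23713679  555.84841265 1187.92471265]
```

View pics/scene0.png

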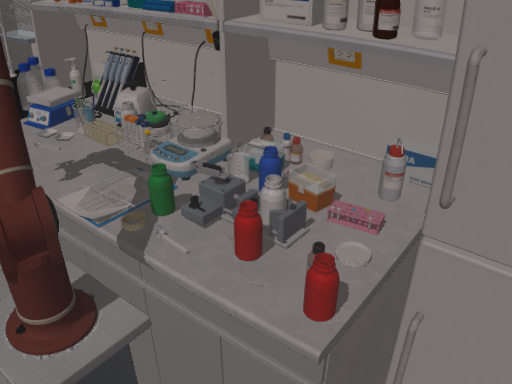

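View pics/top0.png

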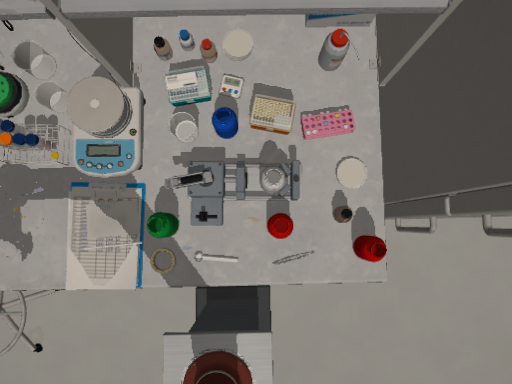

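The scene view shows the white bottle at (273,195) between the clamp's jaws, with the gearbox at (222,190) and the lock grip at (195,203). In the top view they are at (273,178), (206,178) and (206,216). The same-shaped bottles are green (162,225 top), blue (225,123), red (280,226) and red (370,248). Only the white one in the rail fits. I'll enlarge it to confirm.

```bash
cat > h.py <<'E'
import numpy as np,cv2
def K(f):
    h=f["frame"].shape[0];fl=h/2/np.tan(np.radians(f["fovy"]/2))
    return np.array([[fl,0,f["cx"]],[0,fl,f["cy"]],[0,0,1]])
def ray(f,uv):
    p=cv2.undistortPoints(np.array([[uv]],float),K(f),np.array(f["dist_coeffs"],float))[0,0]
    R=np.array(f["R"]);return -R.T@np.array(f["t"]),R.T@np.array([p[0],p[1],1])
def onz(f,uv,z):
    c,d=ray(f,uv);return c+d*(z-c[2])/d[2]
def pts(f):
    h,w=f["z_map"].shape;u,v=np.meshgrid(np.arange(w),np.arange(h))
    p=cv2.undistortPoints(np.stack([u,v],-1).reshape(-1,1,2).astype(float),K(f),np.array(f["dist_coeffs"],float)).reshape(h,w,2)
    z=f["z_map"][...,None];c=np.concatenate([p*z,z],-1)
    X=(c-np.array(f["t"]))@np.array(f["R"]);X[f["z_map"]<=0]=np.nan;return X
def proj(f,X):
    r,_=cv2.Rodrigues(np.array(f["R"]));return cv2.projectPoints(np.array(X,float).reshape(-1,1,3),r,np.array(f["t"],float),K(f),np.array(f["dist_coeffs"],float))[0].reshape(-1,2)
E
python3 - <<'E'
from h import *
t=np.load("top0.npy",allow_pickle=True).item();s=np.load("scene0.npy",allow_pickle=True).item()
a=cv2.resize(t["frame"][140:240,150:310],None,fx=5,fy=5,interpolation=cv2.INTER_CUBIC)
cv2.imwrite("pics/crop1.png",cv2.convertScaleAbs(a,alpha=1.6))
X=pts(t);
for u,v in [(206,178),(273,178),(206,216),(207,205),(180,182),(200,178),(296,180),(280,226)]: print((u,v),np.round(X[v,u]))
# flat ledge/gearbox masks by height
for lo,hi in[(79,90),(40,50),(9,15)]:
    m=(X[...,2]>lo)&(X[...,2]<hi)&(X[...,0]>350)&(X[...,0]<700)&(X[...,1]>-200)&(X[...,1]<220)
    n,l,st,c=cv2.connectedComponentsWithStats(m.astype(np.uint8))
    for i in range(1,n):
        if st[i,4]>40: 
            P=X[l==i][:,:2];r=cv2.minAreaRect(P.astype(np.float32));print(lo,st[i],np.round(r[0]),np.round(r[1]),r[2])
E
```

```text
(206, 178) [592.  13. 108.]
(273, 178) [ 598. -173.   17.]
(206, 216) [490.  21.  50.]
(207, 205) [521.  19.  45.]
(180, 182) [580.  80. 126.]
(200, 178) [589.  26. 132.]
(296, 180) [ 581. -233.  103.]
(280, 226) [ 456. -191.    4.]
79 [187 161  37  36 947] [594.  19.] [ 98. 100.] 87.46541595458984
40 [236 192   9   8  50] [546. -76.] [23. 20.] 88.45919036865234
40 [190 196  34  30 799] [506.  21.] [91. 86.] 86.19676208496094
9 [225 167  11  10  91] [620. -47.] [30. 27.] 88.96829223632812
9 [245 167  26  28 349] [ 592. -127.] [74. 81.] 88.84620666503906
9 [225 183  11  12 100] [570. -46.] [30. 33.] 88.8517837524414
```

View pics/crop1.png

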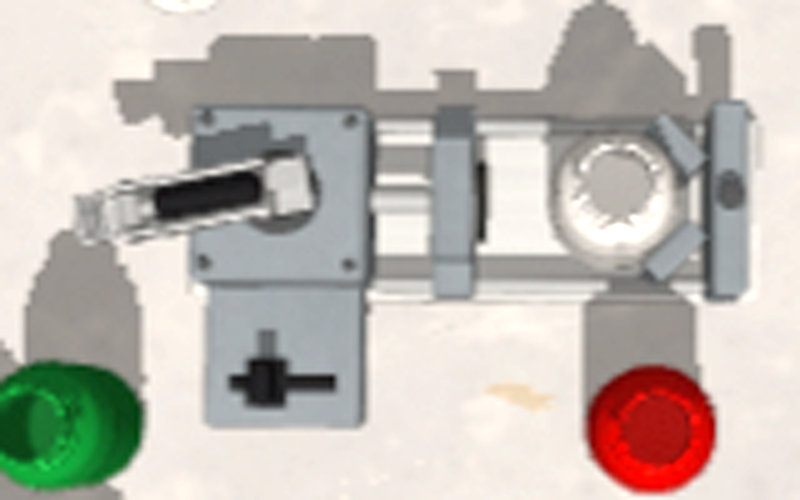

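The enlarged crop confirms the white bottle at top px (272,179), between the pad (246,180) and the V jaw (287,180). The lock grip is at (203,216) and the folded crank's paddle at (168,183). The green and red ones are look-alikes.

```bash
python3 - <<'E'
from h import *
t=np.load("top0.npy",allow_pickle=True).item();s=np.load("scene0.npy",allow_pickle=True).item()
c=lambda u,v:(150+u/5-.4,140+v/5-.4)
for n,u,v,z in [("g1",190,105,85),("g2",373,105,85),("g3",370,285,85),("g4",190,285,85),("grip",267,382,77),("paddle",88,215,125),("armin",305,185,124),("jawL",434,200,78),("jawR",476,200,78),("pad",486,200,50),("vL",706,200,100),("ledge4",207,427,45),("ledge3",365,425,45)]:
    print(n,np.round(onz(t,c(u,v),z),1))
X=pts(t);Y=pts(s)
hsv=cv2.cvtColor(t["frame"],cv2.COLOR_BGR2HSV)
m=(abs(X[...,2]-125)<9)&(X[...,0]>540)&(X[...,0]<640)&(X[...,1]>-30)&(X[...,1]<130)
P=X[m];r=cv2.minAreaRect(P[:,:2].astype(np.float32));print("arm",r,m.sum());
mu=P[:,:2].mean(0);w,V=np.linalg.eigh(np.cov((P[:,:2]-mu).T));print(mu,V[:,1],((P[:,:2]-mu)@V[:,1]).min(),((P[:,:2]-mu)@V[:,1]).max())
for nm,Z in(("top",X),("scene",Y)):
    m=(Z[...,2]>60)&(Z[...,2]<85)&(Z[...,0]>450)&(Z[...,0]<535)&(Z[...,1]>-25)&(Z[...,1]<60);
    if m.sum():print(nm,"grip",m.sum(),Z[m].mean(0),Z[m].min(0),Z[m].max(0))
    m=(Z[...,2]>150)&(Z[...,2]<165)&(abs(Z[...,0]-590)<60)&(abs(Z[...,1]+163)<60)
    if m.sum():print(nm,"bottle",m.sum(),Z[m].mean(0),Z[m].min(0),Z[m].max(0))
# obstacles higher than 60 nearby
    m=(Z[...,2]>40)&(Z[...,0]>300)&(Z[...,0]<800)&(abs(Z[...,1])<330)
    n,l,st,cc=cv2.connectedComponentsWithStats(m.astype(np.uint8))
    for i in range(1,n):
        if st[i,4]>30: q=Z[l==i];print(nm,st[i,4],np.round(q.min(0)),np.round(q.max(0)))
E
```

```text
g1 [644.1  66.3  85. ]
g2 [642.  -35.6  85. ]
g3 [541.5 -32.3  85. ]
g4 [543.6  67.2  85. ]
grip [489.2  26.3  77. ]
paddle [579.6 114.7 125. ]
armin [593.4  -1.4 124. ]
jawL [588.8 -68.3  78. ]
jawR [588.3 -91.7  78. ]
pad [591.2 -96.7  50. ]
vL [ 583.2 -218.6  100. ]
ledge4 [465.   64.9  45. ]
ledge3 [464.2 -25.1  45. ]
arm ((584.0506591796875, 69.71611785888672), (33.56841278076172, 102.67527770996094), 8.788397789001465) 367
[584.28569327  70.90967498] [-0.17437975  0.98467848] -52.77064338540101 50.24910444794567
top grip 38 [488.4240341   31.5347809   75.21398546] [478.24946512  25.41444314  60.36311407] [497.81622265  38.3851932   80.81168092]
top bottle 57 [ 587.2595686  -167.04590042  157.26814192] [ 566.8113899  -186.01106548  150.75950827] [ 608.56705192 -146.58537389  164.26383664]
top 3797 [607. 200.  41.] [800. 330. 161.]
top 1034 [ 726. -239.   41.] [ 800. -106.  104.]
top 523 [720. -71.  41.] [791.  -2. 149.]
top 297 [708.  44.  40.] [783. 121.  92.]
top 2869 [463. -95.  40.] [644. 121. 135.]
top 886 [ 531. -241.   41.] [ 640. -134.  164.]
top 519 [433. 105.  40.] [503. 177. 151.]
top 386 [ 424. -219.   72.] [ 492. -150.  150.]
scene grip 51 [489.30027607  27.22248507  69.46696933] [478.96396943  19.72442911  60.3251171 ] [502.49273597  36.66792826  78.07229275]
scene bottle 100 [ 587.78892269 -170.56167715  154.68860942] [ 566.27494289 -191.25835086  150.14571372] [ 613.05398473 -148.8998051   159.48493727]
scene 9142 [ 421. -247.   40.] [800. 330. 160.]
scene 934 [ 721. -242.   40.] [ 800. -107.  102.]
scene 65 [ 715. -317.   40.] [ 763. -260.   45.]
scene 44 [ 749. -330.   40.] [ 780. -273.   46.]
```

>>> apply_moves([
  [0,0,0,0,0,0.121],
  [0,0,0,0,0,0.121],
  [0,0,0,0,0,0.121],
  [0,0,0,0,0,0.121],
  [0,0,0,0,0,0.121],
  [0,0,0,0,0,0.121],
  [0,0,0,0,0,0.121],
  [0,0,0,0,0,0.121],
  [0,0,0,0,0,0.121],
  [0,0,0,0,0,0.119],
], hand=0)

```text
time_s: 0.93
tool_pos: [230.3, 607.3, 230.6]
orientation: [-180.0, 0.1, 89.7]
wrist_force: [0.2, -0.3, -0.6]
finger_gap: 0.2
grip_force: 0.0
```

>>> apply_moves([
  [-2.7,1.3,0,0,0,0],
  [-2.7,1.3,0,0,0,0],
  [-2.7,1.3,0,0,0,0],
  [-2.7,1.3,0,0,0,0],
  [-2.7,1.3,0,0,0,0],
  [-2.7,1.3,0,0,0,0],
  [-2.7,1.3,0,0,0,0],
  [-2.7,1.3,0,0,0,0],
  [-2.7,1.3,0,0,0,0],
  [-2.7,1.3,0,0,0,0],
])

```text
time_s: 1.77
tool_pos: [360.7, 336.1, 231.0]
orientation: [-180.0, 0.0, 90.0]
wrist_force: [0.4, -0.6, 0.9]
finger_gap: -0.2
grip_force: 0.0
```

>>> apply_moves([
  [-2.7,1.3,0,0,0,0],
  [-2.7,1.3,0,0,0,0],
  [-2.7,1.3,0,0,0,0],
  [-2.7,1.3,0,0,0,0],
  [-2.7,1.3,0,0,0,0],
  [-2.7,1.3,0,0,0,0],
  [-2.7,1.3,0,0,0,0],
  [-2.7,1.3,0,0,0,0],
  [-2.7,1.3,0,0,0,0],
  [-2.7,1.3,0,0,0,0],
])

```text
time_s: 2.6
tool_pos: [490.8, 66.4, 231.1]
orientation: [-180.0, -0.0, 90.0]
wrist_force: [0.0, 0.2, 0.3]
finger_gap: -0.0
grip_force: 0.0
```

>>> apply_moves([
  [-1.2,0,0,0,0,0],
  [0,0,3,0,0,0],
  [0,0,3,0,0,0],
  [0,0,3,0,0,0],
  [0,0,3,0,0,0],
  [0,0,3,0,0,0],
  [0,0,2.2,0,0,0],
  [0,0,0,0,0,0],
])

```text
time_s: 3.27
tool_pos: [486.9, 56.1, 55.5]
orientation: [-179.4, 0.0, 90.0]
wrist_force: [0.3, -0.3, 0.3]
finger_gap: -0.1
grip_force: 0.0
```

```bash
python3 - <<'E'
from bench import viewer
from h import *
a=viewer.grab_frame("top");s=viewer.grab_frame("scene")
A=cv2.resize(a["frame"][160:250,150:270],(530,400),interpolation=cv2.INTER_CUBIC)
B=cv2.resize(s["frame"][140:260,130:210],(267,400),interpolation=cv2.INTER_CUBIC)
cv2.imwrite("pics/c2.png",cv2.convertScaleAbs(np.hstack([A,B]),alpha=1.4))
E
```

```text
(no output)
```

View pics/c2.png

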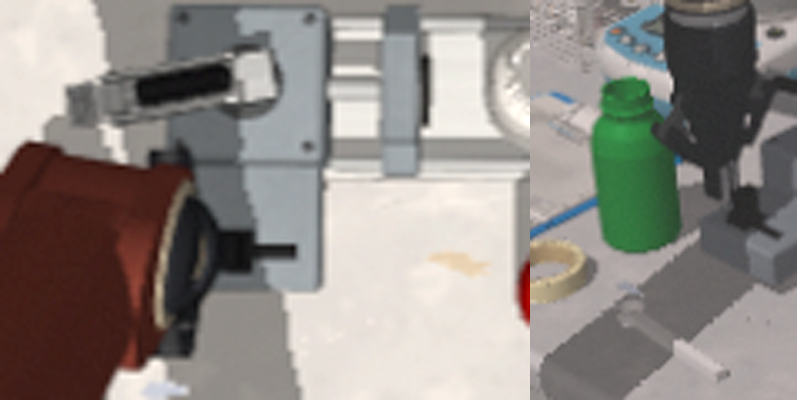

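The top view (left) and scene view (right) show the shut fingers just left of the black lock grip, clear of the green bottle. Next I push towards -y.

>>> apply_moves([
  [-0.5,0,0,0,0,0],
  [-0.5,0,0,0,0,0],
  [-0.5,0,0,0,0,0],
  [-0.5,0,0,0,0,0],
  [-0.3,0,0,0,0,0],
  [-0.3,0,0,0,0,0],
])

```text
time_s: 3.87
tool_pos: [491.2, 29.7, 60.0]
orientation: [179.9, -0.0, 90.0]
wrist_force: [-0.9, 4.3, 2.5]
finger_gap: -0.0
grip_force: 1.6
```

>>> apply_moves([
  [-0.3,0,0,0,0,0],
  [-0.3,0,0,0,0,0],
])

```text
time_s: 4.03
tool_pos: [491.0, 25.5, 59.7]
orientation: [180.0, -0.2, 90.0]
wrist_force: [0.3, 10.7, 5.9]
finger_gap: -0.1
grip_force: 5.5
```

>>> apply_moves([
  [-0.3,0,0,0,0,0],
  [-0.3,0,0,0,0,0],
])

```text
time_s: 4.2
tool_pos: [490.9, 25.4, 59.7]
orientation: [-179.9, -0.6, 90.3]
wrist_force: [-0.6, 20.7, 7.2]
finger_gap: 0.2
grip_force: 10.4
```

>>> apply_moves([
  [1.5,0,0,0,0,0],
  [0.5,0,-3,0,0,0],
  [0,0,-4,0,0,0],
  [0,0,-4,0,0,0],
  [1,1,0,0,0,0],
  [3,3,0,0,0,0],
  [2,3,0,0,0,0],
  [0,1.5,0,0,0,0],
  [0,0,0,0,0,0],
])

```text
time_s: 4.95
tool_pos: [578.2, 97.3, 168.6]
orientation: [179.8, 0.1, 90.1]
wrist_force: [0.9, 0.2, 0.4]
finger_gap: 0.1
grip_force: 0.0
```

```bash
python3 - <<'E'
from bench import viewer,bot
from h import *
print(bot.get_state()['tool_pos'])
a=viewer.grab_frame("top");s=viewer.grab_frame("scene")
for nm,f in(("top",a),("scene",s)):
    Z=pts(f);m=(Z[...,2]>60)&(Z[...,2]<85)&(Z[...,0]>450)&(Z[...,0]<535)&(Z[...,1]>-45)&(Z[...,1]<60)
    if m.sum():print(nm,m.sum(),Z[m].mean(0),Z[m].min(0),Z[m].max(0))
A=cv2.resize(a["frame"][160:250,150:270],(530,400),interpolation=cv2.INTER_CUBIC)
B=cv2.resize(s["frame"][130:250,170:250],(267,400),interpolation=cv2.INTER_CUBIC)
cv2.imwrite("pics/c3.png",cv2.convertScaleAbs(np.hstack([A,B]),alpha=1.4))
E
```

```text
[578.23062914  97.2717451  168.62795414]
top 38 [487.99171652   9.72736996  76.65275169] [477.70366525   3.96361111  70.84755027] [497.31410819  15.71407313  81.57114097]
scene 56 [487.84685418   6.1340526   70.75504844] [4.76674909e+02 2.24729007e-01 6.01776962e+01] [500.88220748  13.59558196  81.42320002]
```

View pics/c3.png

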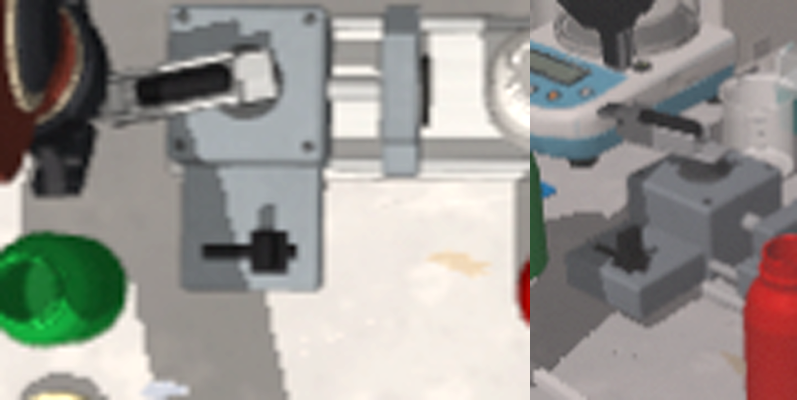

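The grip moved about 21.5 mm and then resisted at 20 N. That is close to the limit and the measurement is only good to 1–2 mm, so I'll push once more, a little higher and harder, before touching the handle.

>>> apply_moves([
  [-2,-3,0,0,0,0],
  [-2,-3,0,0,0,0],
  [-1,-2.7,0,0,0,0],
  [-0.5,0,3,0,0,0],
  [0,0,4,0,0,0],
  [0,0,3.5,0,0,0],
  [-1.0,0,0,0,0,0],
  [-0.5,0,0,0,0,0],
])

```text
time_s: 5.72
tool_pos: [485.0, 25.5, 63.3]
orientation: [-179.6, 0.0, 89.8]
wrist_force: [-0.9, 12.4, -10.0]
finger_gap: -0.1
grip_force: 7.1
```

>>> apply_moves([
  [-0.4,0,0,0,0,0],
  [-0.4,0,0,0,0,0],
  [-0.4,0,0,0,0,0],
  [-0.3,0,0,0,0,0],
])

```text
time_s: 6.05
tool_pos: [485.6, 25.2, 64.9]
orientation: [-179.6, -1.0, 90.5]
wrist_force: [0.7, 29.0, -11.6]
finger_gap: 0.2
grip_force: 14.4
```

>>> apply_moves([
  [-0.4,0,0,0,0,0],
  [-0.4,0,0,0,0,0],
  [-0.3,0,0,0,0,0],
])

```text
time_s: 6.3
tool_pos: [485.5, 24.9, 65.0]
orientation: [-179.5, -1.8, 91.0]
wrist_force: [0.8, 46.8, -9.5]
finger_gap: 0.2
grip_force: 23.0
```

Contact is at the same place at 47 N, so this is the end stop. On to the paddle.

>>> apply_moves([
  [2.0,0,0,0,0,0],
  [1.5,0,-1,0,0,0],
  [0,0,-4,0,0,0],
  [0,0,-4,0,0,0],
  [1,1,0,0,0,0],
  [2,3,0,0,0,0],
  [2,3,0,0,0,0],
  [2,2,0,0,0,0],
  [0,0,0,0,0,0],
])

```text
time_s: 7.05
tool_pos: [582.9, 110.6, 157.7]
orientation: [179.5, -0.2, 90.3]
wrist_force: [0.3, 0.0, -0.3]
finger_gap: -0.1
grip_force: 0.0
```

>>> apply_moves([
  [0.5,-0.6,1,0,0,0],
  [0,0,1.5,0,0,0],
  [0,0,0.6,0,0,0],
  [0,0,0.5,0,0,0],
  [0,0,0.5,0,0,0],
  [0,0,0.5,0,0,0],
])

```text
time_s: 7.55
tool_pos: [573.4, 110.2, 111.6]
orientation: [179.7, -0.1, 89.9]
wrist_force: [-0.9, 2.1, 6.8]
finger_gap: -0.2
grip_force: 2.7
```

>>> apply_moves([
  [0,0,0.5,0,0,0],
  [0,0,0.5,0,0,0],
  [0,0,0.3,0,0,0],
  [0,0,0,0,0,0],
])

```text
time_s: 7.88
tool_pos: [572.6, 111.1, 96.0]
orientation: [179.9, -0.0, 90.0]
wrist_force: [0.8, 2.3, 1.8]
finger_gap: -0.0
grip_force: 1.2
```

```bash
python3 - <<'E'
from bench import viewer,bot
from h import *
a=viewer.grab_frame("top");s=viewer.grab_frame("scene")
A=cv2.resize(a["frame"][160:220,150:230],(530,400),interpolation=cv2.INTER_CUBIC)
B=cv2.resize(s["frame"][130:210,180:233],(265,400),interpolation=cv2.INTER_CUBIC)
cv2.imwrite("pics/c4.png",cv2.convertScaleAbs(np.hstack([A,B]),alpha=1.4))
E
```

```text
(no output)
```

View pics/c4.png

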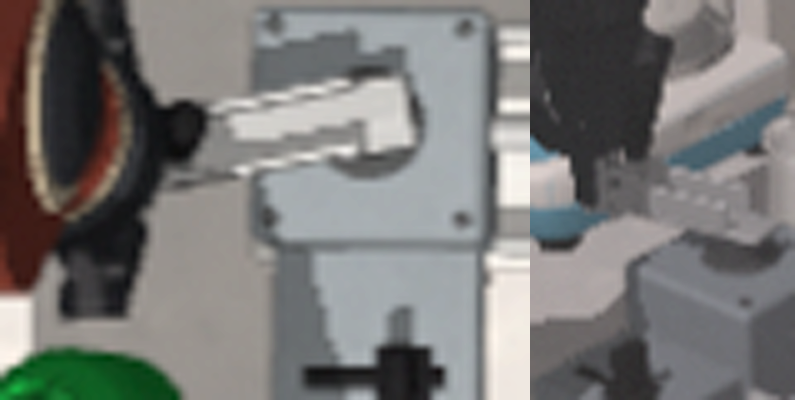

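The folded grip has tipped up, with its top at about (177,180) in the top view, and the forces are low. I withdraw outward and up, then go over to the inboard side.

>>> apply_moves([
  [1,0,0,0,0,0],
  [1,0,-2,0,0,0],
  [0,0,-4,0,0,0],
  [0,0,-4,0,0,0],
  [0,0,-4,0,0,0],
  [-2,2,-1,0,0,0],
  [-4,0,0,0,0,0],
  [-4,0,0,0,0,0],
  [-2,0,0,0,0,0],
  [0,0,0,0,0,0],
])

```text
time_s: 8.82
tool_pos: [590.9, 2.1, 245.6]
orientation: [-179.9, 0.4, 89.3]
wrist_force: [-0.1, -0.6, -0.1]
finger_gap: 0.3
grip_force: 0.0
```

```bash
python3 - <<'E'
from bench import viewer,bot
from h import *
s=viewer.grab_frame("scene");Z=pts(s)
m=(Z[...,2]>135)&(Z[...,2]<198)&(abs(Z[...,0]-580)<40)&(Z[...,1]>20)&(Z[...,1]<130)
P=Z[m];print(m.sum())
for z in range(135,198,10):
    q=P[(P[:,2]>=z)&(P[:,2]<z+10)]
    if len(q):print(z,len(q),np.round(q.mean(0),1))
cv2.imwrite("pics/c5.png",cv2.convertScaleAbs(cv2.resize(s["frame"][100:220,160:320],(800,600),interpolation=cv2.INTER_CUBIC),alpha=1.4))
E
```

```text
114
135 14 [580.3  83.5 140.1]
145 20 [579.6  80.5 149.4]
155 21 [580.7  79.  160. ]
165 17 [579.9  74.4 170.2]
175 22 [580.9  73.6 180. ]
185 20 [584.2  73.6 189.2]
```

View pics/c5.png

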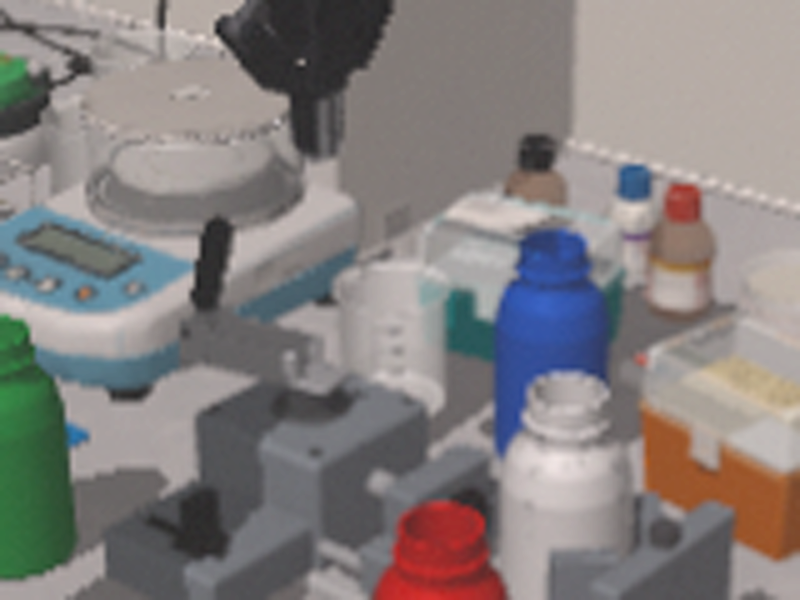

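The handle now leans about 11° inboard (≈1.37 rad), with its grip at (580,76) at z 170. I push it outward to its stop.

>>> apply_moves([
  [3,-1,0,0,0,0],
  [0,0,4,0,0,0],
  [0,0,3.5,0,0,0],
  [0.8,0,0,0,0,0],
  [0.7,0,0,0,0,0],
  [0.6,0,0,0,0,0],
  [0.5,0,0,0,0,0],
])

```text
time_s: 9.45
tool_pos: [583.3, 68.2, 172.3]
orientation: [179.8, -0.0, 90.1]
wrist_force: [-0.1, -2.5, 0.7]
finger_gap: -0.4
grip_force: 0.6
```

>>> apply_moves([
  [0.4,0,0,0,0,0],
  [0.4,0,0,0,0,0],
])

```text
time_s: 9.62
tool_pos: [583.5, 74.6, 172.3]
orientation: [179.8, 0.1, 90.0]
wrist_force: [-0.8, -6.0, 4.0]
finger_gap: -0.1
grip_force: 3.9
```

>>> apply_moves([
  [0.3,0,0,0,0,0],
  [0.3,0,0,0,0,0],
])

```text
time_s: 9.78
tool_pos: [583.7, 75.2, 172.4]
orientation: [179.7, 0.5, 89.8]
wrist_force: [-0.2, -12.1, 4.6]
finger_gap: 0.3
grip_force: 5.9
```

>>> apply_moves([
  [-2.5,0,0,0,0,0],
  [0,0,-4,0,0,0],
  [0,0,-4,0,0,0],
  [-3,0,0,0,0,0],
  [0,0,0,0,0,0],
], hand=0.6)

```text
time_s: 10.2
tool_pos: [584.1, 20.0, 254.7]
orientation: [179.5, 0.2, 89.6]
wrist_force: [-0.3, -2.5, -0.1]
finger_gap: 50.7
grip_force: 0.0
```

```bash
python3 - <<'E'
from bench import viewer,bot
from h import *
print(bot.get_state()['tool_pos'],bot.get_state()['finger_gap'])
for n in("scene","top"):
    s=viewer.grab_frame(n);Z=pts(s)
    m=(Z[...,2]>135)&(Z[...,2]<200)&(abs(Z[...,0]-580)<40)&(Z[...,1]>40)&(Z[...,1]<130)
    P=Z[m];print(n,m.sum())
    for z in range(135,200,10):
        q=P[(P[:,2]>=z)&(P[:,2]<z+10)]
        if len(q):print(z,len(q),np.round(q.mean(0),1),np.round(np.ptp(q,0),1))
    # pad and bottle reference
    m=(Z[...,2]>20)&(Z[...,2]<70)&(abs(Z[...,0]-590)<30)&(Z[...,1]<-60)&(Z[...,1]>-130);q=Z[m];print("jaw/pad",m.sum(),q.min(0) if len(q) else 0)
np.save("ref.npy",viewer.grab_frame("top"),allow_pickle=True)
E
```

```text
[584.11705552  20.01099685 254.6561036 ] 50.716160651407996
scene 116
135 18 [579.   86.9 141.2] [14.8 12.8  8.7]
145 19 [579.7  88.9 150.3] [20.1 15.7  8.1]
155 18 [578.1  89.  160.4] [12.5 12.8  9.1]
165 18 [578.7  87.9 169.6] [18.2 16.9  9.4]
175 20 [579.4  88.5 180. ] [19.   9.7  9.4]
185 23 [579.6  90.4 190.4] [15.8 14.4  8.9]
jaw/pad 52 [ 560.09845828 -100.2222298    34.37392206]
top 0
jaw/pad 61 [561.90820507 -95.09065072  44.27991265]
```

>>> apply_moves([
  [3.6,-0.1,0,0,0,0],
  [3.6,-0.1,0,0,0,0],
  [0,0,3,0,0,0],
  [0,0,3.5,0,0,0],
  [0,0,3.7,0,0,0],
  [0,0,0,0,0,0],
  [0,0,0,0,0,0],
])

```text
time_s: 10.93
tool_pos: [578.5, 99.4, 146.5]
orientation: [-179.7, 0.0, 90.1]
wrist_force: [0.4, -0.4, -0.1]
finger_gap: 51.6
grip_force: 0.0
```

>>> apply_moves([
  [0,0,0,0,0,0],
  [0,0,0,0,0,0],
  [0,0,0,0,0,0],
  [0,0,0,0,0,0],
], hand=0)

```text
time_s: 11.27
tool_pos: [582.1, 98.3, 150.9]
orientation: [179.7, -0.1, 90.0]
wrist_force: [-0.2, -0.7, 5.2]
finger_gap: 16.7
grip_force: 58.5
```

```bash
python3 - <<'E'
from bench import bot
s=bot.get_state();print({k:s[k] for k in("time_s","tool_pos","wrist_force","ft_torque","finger_gap","grip_force")})
E
```

```text
{'time_s': 11.2667, 'tool_pos': array([582.07162796,  98.28394377, 150.87670572]), 'wrist_force': array([-0.19031296, -0.66410156,  5.23028217]), 'ft_torque': array([-0.03604512, -0.08327965, -0.00033512]), 'finger_gap': 16.66087902336952, 'grip_force': 58.47703837665904}
```

```bash
cat > crank.py <<'E'
import sys,numpy as np
from bench import bot
cx,cy,r,st,n=map(float,sys.argv[1:6])
s=bot.get_state();x,y,_=s["tool_pos"];F=s["wrist_force"]
p=np.arctan2(x-cx,y-cy);t=np.array([np.cos(p),-np.sin(p)]);rad=np.array([np.sin(p),np.cos(p)])
print("psi",round(p,3),"r",round(np.hypot(x-cx,y-cy),1),"Ft",round(F[:2]@t,1),"Fr",round(F[:2]@rad,1),"gap",s["finger_gap"],"t",s["time_s"],"z",s["tool_pos"][2])
a=p+st*np.arange(int(n)+1);X=r*np.sin(a);Y=r*np.cos(a)
X[0],Y[0]=x-cx,y-cy
print([[round(b/10,2),round(c/10,2),0,0,0,0] for b,c in zip(np.diff(Y),np.diff(X))])
E
python3 crank.py 593.5 22 76 0.1 10
```

```text
psi -0.149 r 77.1 Ft -0.3 Fr -0.6 gap 16.66087902336952 t 11.2667 z 150.87670572270653
[[np.float64(-0.04), np.float64(0.77), 0, 0, 0, 0], [np.float64(-0.0), np.float64(0.76), 0, 0, 0, 0], [np.float64(-0.08), np.float64(0.76), 0, 0, 0, 0], [np.float64(-0.15), np.float64(0.74), 0, 0, 0, 0], [np.float64(-0.23), np.float64(0.73), 0, 0, 0, 0], [np.float64(-0.3), np.float64(0.7), 0, 0, 0, 0], [np.float64(-0.37), np.float64(0.67), 0, 0, 0, 0], [np.float64(-0.43), np.float64(0.63), 0, 0, 0, 0], [np.float64(-0.49), np.float64(0.58), 0, 0, 0, 0], [np.float64(-0.55), np.float64(0.53), 0, 0, 0, 0]]
```

>>> apply_moves([
  [0.05,0.76,0,0,0,0],
  [0,0.76,0,0,0,0],
  [-0.08,0.75,0,0,0,0],
  [-0.15,0.74,0,0,0,0],
  [-0.23,0.73,0,0,0,0],
  [-0.3,0.7,0,0,0,0],
  [-0.37,0.67,0,0,0,0],
  [-0.43,0.63,0,0,0,0],
  [-0.49,0.58,0,0,0,0],
  [-0.55,0.53,0,0,0,0],
])

```text
time_s: 12.1
tool_pos: [648.9, 75.9, 150.9]
orientation: [180.0, -0.3, 90.1]
wrist_force: [-2.0, 3.1, 8.3]
finger_gap: 16.6
grip_force: 59.2
```

```bash
sed -i 's/round(b\/10,2),round(c\/10,2)/float(round(b\/10,2)),float(round(c\/10,2))/' crank.py; python3 crank.py 593.5 22 76 0.15 10
```

```text
psi 0.799 r 77.3 Ft -3.6 Fr 0.7 gap 16.58465337456869 t 12.1 z 150.89720229565307
[[-0.96, 0.64, 0, 0, 0, 0], [-0.97, 0.59, 0, 0, 0, 0], [-1.05, 0.44, 0, 0, 0, 0], [-1.1, 0.28, 0, 0, 0, 0], [-1.13, 0.11, 0, 0, 0, 0], [-1.14, -0.06, 0, 0, 0, 0], [-1.12, -0.23, 0, 0, 0, 0], [-1.07, -0.39, 0, 0, 0, 0], [-1.0, -0.55, 0, 0, 0, 0], [-0.9, -0.69, 0, 0, 0, 0]]
```

>>> apply_moves([
  [-0.93,0.66,0,0,0,0],
  [-0.97,0.59,0,0,0,0],
  [-1.05,0.44,0,0,0,0],
  [-1.1,0.28,0,0,0,0],
  [-1.13,0.11,0,0,0,0],
  [-1.14,-0.06,0,0,0,0],
  [-1.12,-0.23,0,0,0,0],
  [-1.07,-0.39,0,0,0,0],
  [-1.0,-0.55,0,0,0,0],
  [-0.9,-0.69,0,0,0,0],
])

```text
time_s: 12.93
tool_pos: [651.2, -26.3, 150.9]
orientation: [179.8, -0.5, 90.1]
wrist_force: [-2.4, 8.0, 8.3]
finger_gap: 16.8
grip_force: 59.0
```

```bash
python3 crank.py 593.5 22 76 0.1 10
```

```text
psi 2.268 r 75.2 Ft -4.6 Fr -6.9 gap 16.7598319456142 t 12.9333 z 150.87070648961716
[[-0.61, -0.45, 0, 0, 0, 0], [-0.5, -0.57, 0, 0, 0, 0], [-0.44, -0.62, 0, 0, 0, 0], [-0.38, -0.66, 0, 0, 0, 0], [-0.31, -0.69, 0, 0, 0, 0], [-0.24, -0.72, 0, 0, 0, 0], [-0.17, -0.74, 0, 0, 0, 0], [-0.09, -0.75, 0, 0, 0, 0], [-0.02, -0.76, 0, 0, 0, 0], [0.06, -0.76, 0, 0, 0, 0]]
```

```bash
python3 crank.py 594 23.5 75.3 0.1 10
```

```text
psi 2.287 r 75.8 Ft -4.5 Fr -7.0 gap 16.7598319456142 t 12.9333 z 150.87070648961716
[[-0.51, -0.56, 0, 0, 0, 0], [-0.49, -0.57, 0, 0, 0, 0], [-0.43, -0.62, 0, 0, 0, 0], [-0.36, -0.66, 0, 0, 0, 0], [-0.3, -0.69, 0, 0, 0, 0], [-0.23, -0.72, 0, 0, 0, 0], [-0.15, -0.74, 0, 0, 0, 0], [-0.08, -0.75, 0, 0, 0, 0], [-0.0, -0.75, 0, 0, 0, 0], [0.07, -0.75, 0, 0, 0, 0]]
```

>>> apply_moves([
  [-0.4,-0.7,0,0,0,0],
  [-0.49,-0.57,0,0,0,0],
  [-0.43,-0.62,0,0,0,0],
  [-0.36,-0.66,0,0,0,0],
  [-0.3,-0.69,0,0,0,0],
  [-0.23,-0.72,0,0,0,0],
  [-0.15,-0.74,0,0,0,0],
  [-0.08,-0.75,0,0,0,0],
  [0,-0.75,0,0,0,0],
  [0.07,-0.75,0,0,0,0],
])

```text
time_s: 13.77
tool_pos: [584.8, -50.8, 150.9]
orientation: [179.4, -0.3, 90.2]
wrist_force: [5.2, 5.5, 3.6]
finger_gap: 16.3
grip_force: 58.8
```

```bash
python3 crank.py 594 23.5 75.3 0.08 8; python3 - <<'E'
from bench import viewer,bot
from h import *
f=viewer.grab_frame("top");r=np.load("ref.npy",allow_pickle=True).item()
A=np.vstack([cv2.resize(g["frame"][158:202,225:305],(720,290),interpolation=cv2.INTER_CUBIC) for g in(r,f)])
cv2.imwrite("pics/c6.png",cv2.convertScaleAbs(A,alpha=1.4))
E
```

```text
psi -3.019 r 74.9 Ft -4.5 Fr -6.1 gap 16.286602564741216 t 13.7667 z 150.89793349472185
[[0.05, -0.6, 0, 0, 0, 0], [0.14, -0.58, 0, 0, 0, 0], [0.19, -0.57, 0, 0, 0, 0], [0.24, -0.55, 0, 0, 0, 0], [0.28, -0.53, 0, 0, 0, 0], [0.32, -0.51, 0, 0, 0, 0], [0.36, -0.48, 0, 0, 0, 0], [0.4, -0.45, 0, 0, 0, 0]]
```

View pics/c6.png

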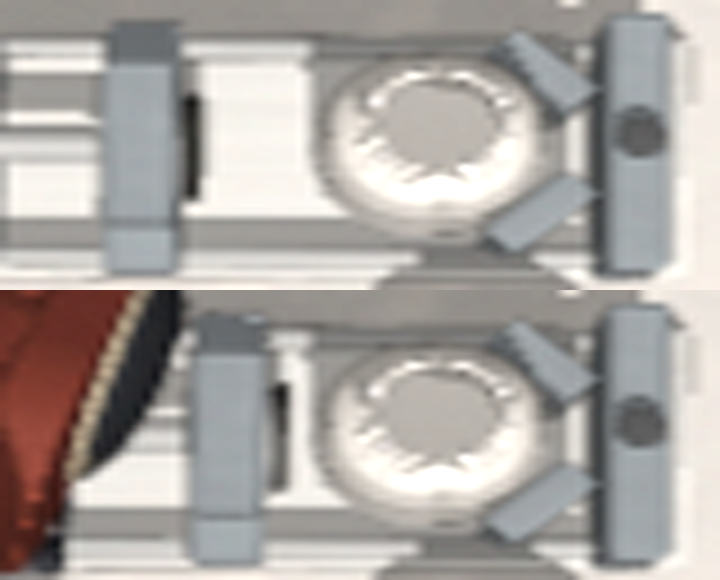

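The top view before (upper) and now (lower) shows the jaw has advanced about 27 mm. The pad front is at x≈285 in the crop and the bottle edge at x≈322, so about 12 mm of gap, or 1.5 rad, remains.

```bash
python3 crank.py 594 24.3 74.5 0.1 10
```

```text
psi -2.996 r 75.6 Ft -2.4 Fr -7.0 gap 16.807893171243894 t 13.8167 z 150.872445261212
[[0.26, -0.71, 0, 0, 0, 0], [0.22, -0.71, 0, 0, 0, 0], [0.29, -0.69, 0, 0, 0, 0], [0.35, -0.66, 0, 0, 0, 0], [0.42, -0.62, 0, 0, 0, 0], [0.48, -0.57, 0, 0, 0, 0], [0.53, -0.52, 0, 0, 0, 0], [0.58, -0.47, 0, 0, 0, 0], [0.62, -0.41, 0, 0, 0, 0], [0.66, -0.34, 0, 0, 0, 0]]
```

>>> apply_moves([
  [0.3,-0.71,0,0,0,0],
  [0.25,-0.71,0,0,0,0],
  [0.29,-0.69,0,0,0,0],
  [0.35,-0.66,0,0,0,0],
  [0.42,-0.62,0,0,0,0],
  [0.48,-0.57,0,0,0,0],
  [0.53,-0.52,0,0,0,0],
  [0.58,-0.47,0,0,0,0],
  [0.62,-0.41,0,0,0,0],
  [0.66,-0.34,0,0,0,0],
])

```text
time_s: 14.65
tool_pos: [528.1, -11.1, 150.9]
orientation: [179.4, 0.1, 89.9]
wrist_force: [5.0, -2.1, 3.6]
finger_gap: 16.8
grip_force: 58.8
```

```bash
python3 crank.py 594 23.8 75 0.06 6
```

```text
psi -2.058 r 74.6 Ft -4.2 Fr -3.5 gap 16.755925606423002 t 14.65 z 150.86379152343036
[[0.39, -0.23, 0, 0, 0, 0], [0.41, -0.17, 0, 0, 0, 0], [0.42, -0.15, 0, 0, 0, 0], [0.43, -0.12, 0, 0, 0, 0], [0.44, -0.1, 0, 0, 0, 0], [0.44, -0.07, 0, 0, 0, 0]]
```

>>> apply_moves([
  [0.41,-0.17,0,0,0,0],
  [0.41,-0.16,0,0,0,0],
  [0.42,-0.14,0,0,0,0],
  [0.43,-0.12,0,0,0,0],
  [0.44,-0.1,0,0,0,0],
  [0.44,-0.07,0,0,0,0],
])

```text
time_s: 15.15
tool_pos: [520.1, 13.3, 150.8]
orientation: [179.4, 0.1, 89.9]
wrist_force: [3.6, -3.7, 5.4]
finger_gap: 16.5
grip_force: 59.1
```

```bash
python3 crank.py 594 23.8 75 0.05 4
```

```text
psi -1.712 r 74.7 Ft -4.1 Fr -3.1 gap 16.517602981243225 t 15.15 z 150.76563909418076
[[0.37, -0.08, 0, 0, 0, 0], [0.37, -0.02, 0, 0, 0, 0], [0.37, -0.01, 0, 0, 0, 0], [0.37, 0.01, 0, 0, 0, 0]]
```

>>> apply_moves([
  [0.37,-0.04,0,0,0,0],
  [0.37,-0.03,0,0,0,0],
  [0.37,-0.01,0,0,0,0],
])

```text
time_s: 15.4
tool_pos: [519.3, 24.1, 150.8]
orientation: [179.4, 0.1, 89.9]
wrist_force: [4.0, -4.1, 5.8]
finger_gap: 16.7
grip_force: 59.1
```

>>> apply_moves([
  [0.37,0.01,0,0,0,0],
  [0.37,0.03,0,0,0,0],
])

```text
time_s: 15.57
tool_pos: [519.7, 31.2, 150.8]
orientation: [179.4, 0.1, 89.9]
wrist_force: [3.2, -4.2, 6.1]
finger_gap: 16.9
grip_force: 59.1
```

```bash
python3 crank.py 594 23.8 75 0.05 8; python3 - <<'E'
from bench import viewer,bot
from h import *
f=viewer.grab_frame("top");r=np.load("ref.npy",allow_pickle=True).item()
A=np.vstack([cv2.resize(g["frame"][158:202,225:305],(720,290),interpolation=cv2.INTER_CUBIC) for g in(r,f)])
cv2.imwrite("pics/c7.png",cv2.convertScaleAbs(A,alpha=1.4))
E
```

```text
psi -1.471 r 74.7 Ft -3.9 Fr -3.6 gap 16.942647409256118 t 15.5667 z 150.75944087088016
[[0.37, 0.02, 0, 0, 0, 0], [0.37, 0.07, 0, 0, 0, 0], [0.37, 0.08, 0, 0, 0, 0], [0.36, 0.1, 0, 0, 0, 0], [0.36, 0.12, 0, 0, 0, 0], [0.35, 0.14, 0, 0, 0, 0], [0.34, 0.15, 0, 0, 0, 0], [0.33, 0.17, 0, 0, 0, 0]]
```

View pics/c7.png

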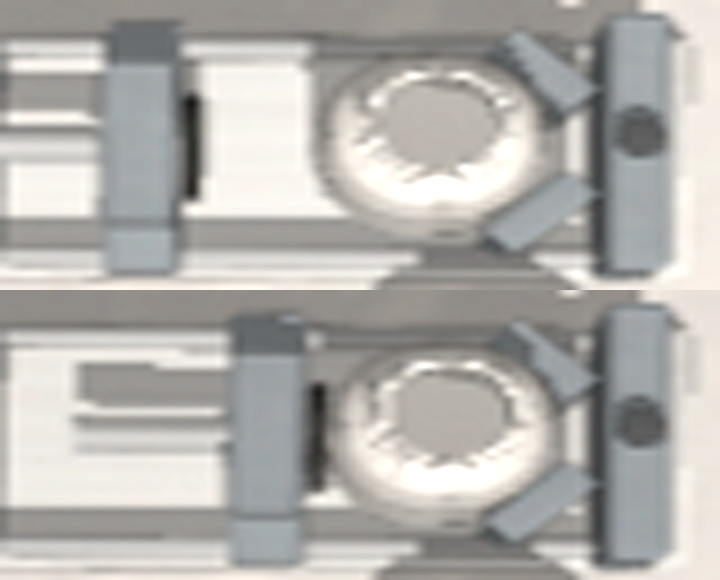

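The pad now touches the bottle and has slid it about 3 mm; its rim moved from x≈370 to x≈385 in the crop. It is not stiff yet, so I continue in small steps.

>>> apply_moves([
  [0.37,0.04,0,0,0,0],
  [0.37,0.06,0,0,0,0],
])

```text
time_s: 15.78
tool_pos: [520.6, 38.1, 150.8]
orientation: [179.4, 0.2, 89.8]
wrist_force: [2.6, -4.5, 6.3]
finger_gap: 16.2
grip_force: 59.2
```

>>> apply_moves([
  [0.37,0.08,0,0,0,0],
])

```text
time_s: 15.87
tool_pos: [521.4, 41.9, 150.8]
orientation: [179.4, 0.2, 89.8]
wrist_force: [3.9, -5.2, 5.2]
finger_gap: 16.2
grip_force: 59.2
```

>>> apply_moves([
  [0.36,0.1,0,0,0,0],
])

```text
time_s: 15.95
tool_pos: [522.3, 45.4, 150.8]
orientation: [179.5, 0.2, 89.8]
wrist_force: [2.6, -5.0, 6.2]
finger_gap: 16.5
grip_force: 59.2
```

```bash
python3 crank.py 594 23.8 75 0.05 6
```

```text
psi -1.278 r 74.9 Ft -4.1 Fr -4.0 gap 16.54704510989955 t 15.95 z 150.76830625530417
[[0.36, 0.1, 0, 0, 0, 0], [0.35, 0.13, 0, 0, 0, 0], [0.34, 0.15, 0, 0, 0, 0], [0.33, 0.17, 0, 0, 0, 0], [0.33, 0.19, 0, 0, 0, 0], [0.32, 0.2, 0, 0, 0, 0]]
```

>>> apply_moves([
  [0.36,0.12,0,0,0,0],
  [0.35,0.14,0,0,0,0],
])

```text
time_s: 16.12
tool_pos: [524.6, 52.0, 150.8]
orientation: [179.5, 0.2, 89.8]
wrist_force: [2.5, -5.8, 6.6]
finger_gap: 17.0
grip_force: 59.3
```

>>> apply_moves([
  [0.34,0.15,0,0,0,0],
  [0.33,0.17,0,0,0,0],
])

```text
time_s: 16.28
tool_pos: [527.3, 58.0, 150.7]
orientation: [179.6, 0.3, 89.8]
wrist_force: [0.3, -7.0, 8.1]
finger_gap: 16.7
grip_force: 59.5
```

```bash
python3 crank.py 594 23.8 75 0.05 6;  python3 - <<'E'
from bench import viewer,bot
from h import *
f=viewer.grab_frame("top");X=pts(f)
g=np.load("ref.npy",allow_pickle=True).item();
for q in(g,f):
    Z=pts(q);m=(Z[...,2]>150)&(Z[...,2]<165)&(abs(Z[...,0]-590)<60)&(abs(Z[...,1]+163)<60);print(m.sum(),Z[m].mean(0),Z[m].min(0),Z[m].max(0))
E
```

```text
psi -1.097 r 75.0 Ft -6.1 Fr -3.5 gap 16.666404623842425 t 16.2833 z 150.70413219308438
[[0.33, 0.18, 0, 0, 0, 0], [0.32, 0.2, 0, 0, 0, 0], [0.31, 0.21, 0, 0, 0, 0], [0.3, 0.23, 0, 0, 0, 0], [0.29, 0.24, 0, 0, 0, 0], [0.27, 0.26, 0, 0, 0, 0]]
57 [ 587.34446131 -166.27709143  157.03566267] [ 567.02949755 -186.00509756  150.70193272] [ 609.06185812 -146.61099669  162.43167108]
60 [ 586.71485111 -171.96267395  157.43261327] [ 566.81959751 -191.18902349  150.05324043] [ 608.79710828 -151.73643858  162.25937313]
```

The drag is up 2 N (about 20 N of clamping). One more small step.

>>> apply_moves([
  [0.25,0.13,0,0,0,0],
  [0,0,0,0,0,0],
  [0,0,0,0,0,0],
])

```text
time_s: 16.58
tool_pos: [528.6, 60.4, 150.7]
orientation: [179.6, 0.2, 89.8]
wrist_force: [1.4, -6.5, 7.9]
finger_gap: 16.7
grip_force: 59.5
```

```bash
python3 crank.py 594 23.8 75 0.05 2
```

```text
psi -1.06 r 75.0 Ft -5.0 Fr -4.4 gap 16.68777878925552 t 16.5833 z 150.74036505223097
[[0.32, 0.19, 0, 0, 0, 0], [0.31, 0.21, 0, 0, 0, 0]]
```

About 30 N is estimated on the jaw, so I release and lift straight up.

>>> apply_moves([
  [0,0,0,0,0,0],
  [0,0,0,0,0,0],
  [0,0,0,0,0,0],
  [0,0,0,0,0,0],
  [0,0,-2,0,0,0],
  [0,0,-4,0,0,0],
  [0,0,-4,0,0,0],
  [0,0,-3,0,0,0],
  [-1,-3,0,0,0,0],
  [0,0,0,0,0,0],
], hand=0.6)

```text
time_s: 17.42
tool_pos: [491.0, 52.8, 279.1]
orientation: [-179.8, -0.0, 89.9]
wrist_force: [-1.0, -1.1, -1.2]
finger_gap: 51.2
grip_force: 0.0
```

>>> apply_moves([
  [-1,-3,0,0,0,0],
  [0,0,0,0,0,0],
])

```text
time_s: 17.58
tool_pos: [459.1, 42.9, 276.9]
orientation: [-179.4, 0.0, 89.9]
wrist_force: [-0.1, -0.5, 0.1]
finger_gap: 51.2
grip_force: 0.0
```

```bash
python3 - <<'E'
from bench import viewer,bot
from h import *
f=viewer.grab_frame("top");s=viewer.grab_frame("scene");Z=pts(s)
m=(Z[...,2]>135)&(Z[...,2]<200)&(abs(Z[...,0]-528)<45)&(Z[...,1]>10)&(Z[...,1]<100)
P=Z[m]
for z in range(135,200,15):
    q=P[(P[:,2]>=z)&(P[:,2]<z+15)]
    if len(q):print(z,len(q),np.round(q.mean(0),1))
A=cv2.resize(f["frame"][150:230,150:310],(800,400),interpolation=cv2.INTER_CUBIC)
B=cv2.resize(s["frame"][130:260,150:330],(277,200),interpolation=cv2.INTER_CUBIC)
C=np.zeros((600,800,3),np.uint8);C[:400]=A;C[400:,:277]=B
o=cv2.resize(s["frame"][60:220,100:510],(512,200));C[400:,280:792]=o
cv2.imwrite("pics/c8.png",cv2.convertScaleAbs(C,alpha=1.4))
E
```

```text
135 31 [525.5  49.4 143.4]
150 28 [524.6  49.9 157.6]
165 35 [524.8  50.2 172.5]
180 35 [525.3  50.8 188. ]
```

View pics/c8.png

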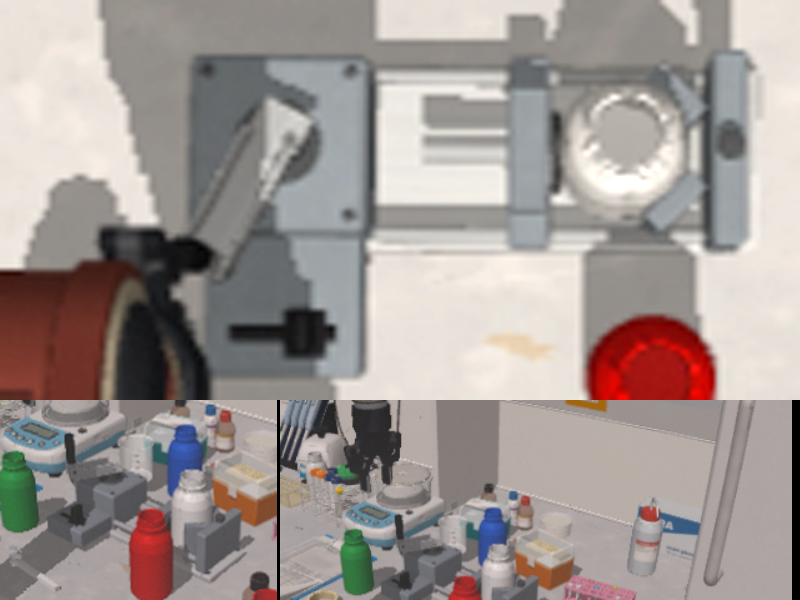

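The top view shows the bottle at (628,140) held between the pad (555,150) and the V jaw (685,150). The lock is open at (305,333), and the handle is upright within 1° by depth. The arm is clear, so I hand in.

```bash
python3 -c "
from bench import hand_in
print(hand_in())"
```

```text
the job is handed in; nothing more can be done
None
```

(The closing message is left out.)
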